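Hold the spring clip open round the green order card

TASK

Squeeze the red spring clip's handles to spread its jaws wide, pick it up and bring it in from the side until the gaping jaws reach well past the green card's free upright edge, one jaw on each side and neither touching the card, so that a colleague can slip an order ticket in beside it. Finish while still holding it there, squeezed open and clear of everything but your fingers: do not let it shut or let go. Do not shift the green card's stand, and leave everything else on the table where it is.

Things in the scene. Friction and masses are not known exactly. Their poses are not given: they have to be found in the camera images.
- red_clip_grip (a point): red spring clip lying on its side, 103 mm long, 52 mm over the handle ends, 32 mm high, 80 g. This point: midway between the handle ends, 16 mm over the table; squeeze here from above. x points to the jaws, y across (the way the handles close), z up. Each handle ends in an upright bead of 10 mm diameter; over both beads 52 mm at rest, 22 mm at the stop. Tips 94 mm ahead at rest, 96 mm at the stop
- red_clip_mid (a point): red clip: its pivot (14 mm barrel with steel spring), half-way up, 48 mm ahead of the grip point. The jaws reach 46 mm further, 32 mm high, with a throat 37 mm deep. Squeezing takes 6 N on each handle to begin, 12 N at the stop: grip with 20 N or more. Squeezed between two fingers it opens evenly about the line midway between them, which stays its middle line
- red_clip_tip_l (a point): red clip: inner face of the tip of its left jaw (on the clip's +y side), half-way up. The left half is the one whose axes these are; when squeezed to the stop it turns by +0.28 rad relative to the clip's middle line
- red_clip_tip_r (a point): red clip: inner face of the tip of its right jaw (on the clip's -y side), half-way up; 2 mm from the left tip when shut, 27 mm when squeezed to the stop
- red_clip_hinge (a joint): opening angle between the two halves of the red clip: 0 shut (held so by its spring), 0.56 rad at the stop; the jaws count as wide open above 0.40 (tips about 20 mm apart, handles 32 mm over the beads)
- red_clip: the red clip's left half: origin at the pivot on its underside, axes as for the grip point while it is shut
- green_stand: steel stand with a green card held like a flag, 0.8 kg, loose: round base 90 mm across, 12 mm high; post 10 mm thick, 128 mm high at its centre. The rigid card is 3 mm thick, upright in the stand's y-z plane, from the post to 110 mm along the stand's -y, from 45 to 125 mm over the table. Origin: centre of the base's underside
- green_stand_edge (a point): middle of the green card's free upright edge, away from the post, 85 mm over the table. The edge runs 40 mm up and 40 mm down from here; y points along the card from the edge towards the post, x square to the card, z up. The side before this edge is free, and the clip comes in along +y
- yellow_stand: an identical stand with a yellow card, not to be used; origin as for the green one
- blue_clip: an identical clip in blue, not to be used; origin at its pivot on the underside, x towards its jaws
- loaf_tray: closed foil tray, 120 x 190 x 65 mm; origin centre of underside
- marker: blue marker pen, 135 mm long, 17 mm thick, lying along its x; origin half-way along, on the underside
- spatula: kitchen spatula lying along its x, about 0.3 m long, handle to -x; low
- bowl: white bowl, 140 mm across, 60 mm high; origin centre of underside
- spice_jar: closed spice jar, 56 mm across, 100 mm high; origin centre of underside
- table: the fixed stainless steel work table, its top at height 0
Things that resemble listed ones, but are neither listed nor needed, are in the scene too. Of the things shaped like the red_clip, the red one is meant.

How it is judged:
On the way:
1. the red clip has been lifted clear of the table in the fingers (height (world z) of red_clip_mid above 0.035 m and contact force between red_clip and table below 0.1 N and contact force between the fingers and red_clip above 1 N), for 0.2 s.
At the end, for the whole second after the job is handed in: Fingers squeeze the red clip (3 N up), hinge over 0.40 rad, at rest, middle over 45 mm up, off the table; both tips 10 mm or more past the green card's free edge, within 35 mm of its mid-height, one each side, 4 mm or more from its middle plane, not touching; stand upright, moved under 20 mm (value of joint red_clip_hinge above 0.4 rad and ((x of red_clip_tip_l in the frame of green_stand_edge above 0.004 m and x of red_clip_tip_r in the frame of green_stand_edge below -0.004 m) or (x of red_clip_tip_r in the frame of green_stand_edge above 0.004 m and x of red_clip_tip_l in the frame of green_stand_edge below -0.004 m)) and y of each of red_clip_tip_l, red_clip_tip_r in the frame of green_stand_edge above 0.01 m and z of red_clip_tip_l in the frame of green_stand_edge between -0.035 and 0.035 m and z of red_clip_tip_r in the frame of green_stand_edge between -0.035 and 0.035 m and contact force between the fingers and red_clip above 3 N and height (world z) of red_clip_mid above 0.045 m and contact force between red_clip and green_stand below 0.3 N and contact force between red_clip and table below 0.1 N and contact force between red_clip and yellow_stand below 0.3 N and linear speed of red_clip below 0.02 m/s and angle between green_stand's own z axis and vertical below 0.05 rad and distance of green_stand from where it was at the start of the episode below 0.02 m); the arm keeps its last pose, push and grip.
It fails at once if the green card's stand is shifted more than 30 mm or tipped (distance of green_stand from where it was at the start of the episode above 0.03 m or angle between green_stand's own z axis and vertical above 0.15 rad).
It fails at once if another thing on the table is pushed out of its place (more than 30 mm) (distance of any of yellow_stand, blue_clip, loaf_tray, marker, spatula, bowl, spice_jar from where it was at the start of the episode above 0.03 m).
It also fails if it takes over 32 s, if anything falls off the work surface, if the arm or the gripper's body presses on something with over 40 N, if the wrist force passes 120 N, or if a joint passes its speed limit or range.

ROBOT

A 6-joint arm with a two-finger parallel gripper is mounted at the origin on the work surface. World frame = base frame: x ahead of the robot, y to its left, z up, the work surface at z = 0. Lengths are in m, angles in rad, forces in N, time in s.
With the tool pointing down it reaches from about 0.4 to 0.925 m from the base axis. Payload 12.5 kg.
Tool frame: the origin (TCP) lies at the very end of the fingers, on their centre line; the grasp point (between the pads) lies 19 mm behind it; y points along the fingers, x is the direction in which the jaws open and shut, and the axes are right-handed (so a half turn about y gives the same grasp; the last joint's range is limited). The gripper opens to 95 mm and grips with 3 to 60 N. Pads are 20 mm wide; open, the fingers measure 119 mm over their backs; the gripper's body (75 mm by 180 mm) begins 59 mm behind the grasp point.
Start: joints at [1.216, 0.491, 1.559, -0, 1.092, -0.106], TCP at [0.154, 0.606, 0.188] pointing down, gripper open.
Joint ranges: [-3.1, 3.1], [-0.84, 2.19], [0.05, 2.79], [-1.13, 4.28], [0.06, 2.93], [-2.69, 2.69]. Speed limits (rad/s): [2.22, 2.22, 2.79, 3.14, 3.14, 3.14].

INTERFACE

Orientations are given as a unit quaternion [x, y, z, w].
In Python, from bench import readout, viewer, bot gives the robot as it stands. The module is installed in compiled form; this text tells all that it offers.
- The arm moves only by the shell command python3 -m jog 'ROWS'. ROWS is JSON, a list of rows, each a list of 3 entries, a list of its own where there are three numbers: the shift along the tool's x, y, z in cm, then the turn, a rotation vector about the tool's x, y, z in rad, then the finger opening in cm, from 0 to 9.51. In form: [[[dx, dy, dz], [wx, wy, wz], gripper], ...]. A call has 1 to 12 rows; each row is the pose to reach, as a shift and turn from the pose commanded when the call began, along the tool's axes at that moment; what a row does not reach only later rows make up. A row lasts 1/12 s, in which the tool goes at most 41.7 mm and 7.16 degrees, less where a joint would pass 70% of its speed; a pose out of reach is approached as far as the arm can. A call with a gripper value outside its range is refused whole. The fingers move at their own pace and stop on an object; the grip force is fixed at half the most. Time passes only in rows, so rows that repeat a pose let the fingers close. It gives the time, the measured TCP pose, the force and the opening at its end, in the units of the state.
- readout.get_obs(): the state, without advancing time (a new reading comes with each control period).
- viewer.snapshot(name): name is "side" or "top"; returns a dict with "image" (400x640x3 uint8, red, green, blue), "vfov" (degrees; the focal length in pixels is half the picture's height over the tangent of half this angle, whatever the lens; pixels are square), "cx", "cy" (the principal point, pixels), "origin" and "orientation" of the camera in the world. Camera axes: x right, y up, looking along -z (the intrinsics and any distortion apply to the point x, -y, -z); pixel columns grow to the right and rows downward; lengths in m; the calibration is good to about 2 mm. A picture is of the moment at which its call begins. There is no depth.
- bot.job_done(): hands the job in, once; it reports no verdict.
The state is a dict: "time": time; "joints": joint angles; "joint_vel": joint speeds; "joint_efforts": joint torques, N m; "tool_pos": TCP position; "eef_rot": TCP orientation; "force": force on the tool from outside, world axes, zero at the start; "ft_torque": the same for the moment, N m; "opening": finger opening in m.
Only numpy, scipy, OpenCV 4.12 (cv2) and the standard library are available. Lean on these libraries where they do the work, as an engineer would, in place of code of your own. Each camera call takes 0.05 s, during which the arm holds its last target. There are 200 camera calls.

## Working session

There is one attempt and no reset: what is moved stays moved. The work goes in short steps, Python scripts to look and compute and a shell command to move; the robot and the scene stay as the last step left them, time stands still between calls to the robot, and variables do not carry over. Pictures are saved under pics/ and viewed, about 8 in all and at most 12, crops included, and the job is handed in when it is done.

```bash
mkdir -p pics; python3 - <<'E'
from bench import readout, viewer
import cv2,pickle
o=readout.get_obs();print({k:o[k] for k in('time','tool_pos','eef_rot','force','opening')})
for n in('side','top'):
    s=viewer.snapshot(n);pickle.dump(s,open(n+'0.pkl','wb'))
    print(n,{k:v for k,v in s.items() if k!='image'})
    cv2.imwrite(f'pics/{n}0.png',s['image'][:,:,::-1])
E
```

```text
{'time': 0.0, 'tool_pos': array([0.15378061, 0.60549618, 0.18706399]), 'eef_rot': array([ 0.55838282,  0.43378187, -0.43443216, -0.55795216]), 'force': array([ 0.31327982,  0.1534007 , -0.46806296]), 'opening': 0.09474395035726323}
side {'vfov': 56.32358412732275, 'cx': 315.4062038750702, 'cy': 203.41122808222127, 'origin': array([ 0.34810885, -0.82460259,  0.57150003]), 'orientation': array([ 0.48811099, -0.06162368, -0.12201423,  0.86201085])}
top {'vfov': 47.04907600534102, 'cx': 327.0442882742613, 'cy': 202.1701963226329, 'origin': array([0.38827668, 0.00435882, 1.34753365]), 'orientation': array([-0.04653397,  0.04967941,  0.70616721, -0.7047655 ])}
```

View pics/side0.png

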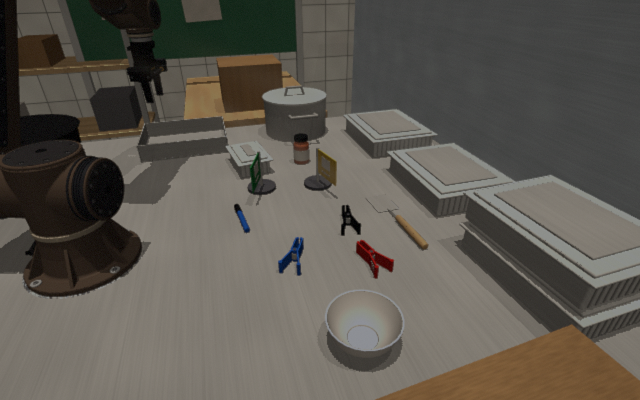

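View pics/top0.png

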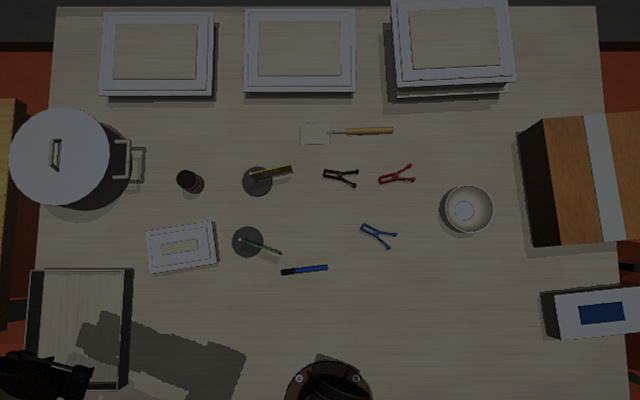

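```bash
python3 - <<'E'
import cv2,pickle,numpy as np
t=pickle.load(open('top0.pkl','rb'))['image'];s=pickle.load(open('side0.pkl','rb'))['image']
def c(im,x,y,w,h,k,g=1.): return cv2.resize(np.clip(im[y:y+h,x:x+w,::-1]*g,0,255).astype('uint8'),None,fx=k,fy=k,interpolation=cv2.INTER_CUBIC)
A=np.hstack([c(t,370,155,50,37,8,1.8),c(t,228,218,50,37,8,1.8)])
B=np.hstack([c(s,345,230,50,37,8,1.3),c(s,235,148,50,37,8,1.3)])
cv2.imwrite('pics/crop1.png',np.vstack([A,B]))
E
```

```text
(no output)
```

View pics/crop1.png

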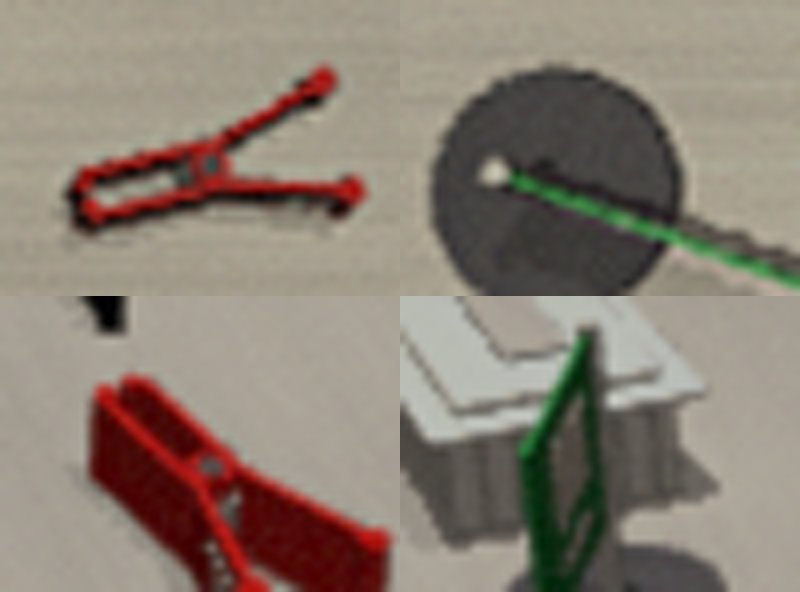

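```bash
cat > h.py <<'E'
import numpy as np,pickle,cv2
from scipy.spatial.transform import Rotation as R
class Cam:
    def __init__(s,d):
        s.f=200/np.tan(np.radians(d['vfov']/2));s.c=np.array([d['cx'],d['cy']]);s.o=d['origin'];s.R=R.from_quat(d['orientation']).as_matrix()
    def ray(s,p):
        u=(np.array(p)-s.c)/s.f;return s.R@np.array([u[0],-u[1],-1])
    def atz(s,p,z):
        r=s.ray(p);return s.o+r*(z-s.o[2])/r[2]
    def proj(s,P):
        q=s.R.T@(np.array(P)-s.o);return s.c+s.f*np.array([q[0],-q[1]])/-q[2]
def tri(a,p,b,q):
    r,t=a.ray(p),b.ray(q);r/=np.linalg.norm(r);t/=np.linalg.norm(t)
    k=np.linalg.lstsq(np.c_[r,-t],b.o-a.o,rcond=None)[0];A=a.o+k[0]*r;B=b.o+k[1]*t
    return (A+B)/2,np.linalg.norm(A-B)
E
python3 - <<'E'
from h import *
from bench import readout
np.set_printoptions(precision=4,suppress=True)
dt=pickle.load(open('top0.pkl','rb'));ds=pickle.load(open('side0.pkl','rb'))
T=Cam(dt);S=Cam(ds)
for n,p,q in [('beadA',(409.9,164.6),(390.8,260.1)),('beadB',(413.6,178.3),(376.1,265.7)),('barrel',(395.8,174.9),(370.8,250.9)),('tip1',(379.4,177.1),(360.8,240.1)),('tip2',(381.2,181.2),(357.7,241.9))]:
    print(n,T.atz(p,.032),S.atz(q,.032),*tri(T,p,S,q))
print('post',T.atz((239.4,239.1),.128))
for d,nm,box in ((dt,'top',(225,220,70,45)),(ds,'side',(235,140,45,55))):
    x,y,w,h=box;im=d['image'][y:y+h,x:x+w].astype(int)
    m=(im[...,1]>1.35*im[...,0])&(im[...,1]>1.35*im[...,2])&(im[...,1]>25)
    P=np.argwhere(m)[:,::-1]+[x,y];C=Cam(d)
    print(nm,len(P),P.min(0),P.max(0))
    if nm=='top':
        r=P[P[:,0]>=P[:,0].max()-2];print('end px',r.tolist())
        ct=np.array([C.atz(p,.125)[:2] for p in P]);cb=ct.mean(0);v=np.linalg.svd(ct-cb)[2][0];print('line',cb,v,'perp spread',np.ptp((ct-cb)@[-v[1],v[0]]),ct[(ct@v).argmax()],ct[(ct@v).argmin()])
    else:
        for yy in range(P[:,1].min(),P[:,1].max()+1,4):
            r=P[P[:,1]==yy][:,0]; print(yy,r.min(),r.max())
o=readout.get_obs();print(R.from_quat(o['eef_rot']).as_matrix(), T.proj(o['tool_pos']),S.proj(o['tool_pos']))
E
```

```text
beadA [ 0.679  -0.2443  0.032 ] [ 0.6783 -0.2448  0.032 ] [ 0.6788 -0.2443  0.0316] 0.0006140121372151149
beadB [ 0.6383 -0.254   0.032 ] [ 0.6393 -0.2529  0.032 ] [ 0.6384 -0.254   0.033 ] 0.0006837615827513093
barrel [ 0.6484 -0.2024  0.032 ] [ 0.6485 -0.2017  0.032 ] [ 0.6483 -0.2023  0.0325] 8.468262168305338e-05
tip1 [ 0.642  -0.1544  0.032 ] [ 0.6419 -0.1564  0.032 ] [ 0.6424 -0.1546  0.0306] 0.0003685169380867192
tip2 [ 0.6298 -0.1594  0.032 ] [ 0.6322 -0.1609  0.032 ] [ 0.6313 -0.1599  0.0311] 0.0025520114660198137
post [0.4571 0.231  0.128 ]
top 69 [242 239] [278 253]
end px [[276, 252], [277, 252], [276, 253], [277, 253], [278, 253]]
line [0.4388 0.1805] [-0.3377 -0.9413] perp spread 0.005533461165367237 [0.4203 0.1287] [0.4575 0.2247]
side 187 [250 153] [260 192]
153 257 258
157 255 258
161 253 258
165 251 259
169 250 259
173 250 260
177 251 259
181 252 257
185 252 256
189 252 254
[[ 0.2462 -0.0003 -0.9692]
 [ 0.9692 -0.0009  0.2462]
 [-0.001  -1.      0.0001]] [ 77.5064 363.2108] [156.3539 106.2223]
```

```bash
cat >> h.py <<'E'
def rel(p,yaw_deg):
    """rows (cm, rotvec) to tool pose: TCP p, tool y down, tool x at world yaw"""
    from bench import readout
    o=readout.get_obs();M=R.from_quat(o['eef_rot']).as_matrix()
    x=np.array([np.cos(np.radians(yaw_deg)),np.sin(np.radians(yaw_deg)),0]);y=np.array([0,0,-1.])
    G=np.c_[x,y,np.cross(x,y)]
    print('t',o['time'],'tcp',o['tool_pos'].round(4),'yaw',np.degrees(np.arctan2(M[1,0],M[0,0])).round(2),'F',o['force'].round(1),'op',round(o['opening'],4),'q',o['joints'].round(2))
    print('shift cm',(M.T@(np.array(p)-o['tool_pos'])*100).round(2),'turn',R.from_matrix(M.T@G).as_rotvec().round(3))
E
python3 -m jog '[[[-70.4,0,-70],[0,1.09,0],9.5],[[-70.4,0,-70],[0,1.09,0],9.5],[[-70.4,0,-70],[0,1.09,0],9.5],[[-70.4,0,-70],[0,1.09,0],9.5],[[-70.4,0,-70],[0,1.09,0],9.5],[[-70.4,0,-70],[0,1.09,0],9.5],[[-70.4,0,-70],[0,1.09,0],9.5],[[-70.4,0,-70],[0,1.09,0],9.5],[[-70.4,0,-70],[0,1.09,0],9.5],[[-70.4,0,-70],[0,1.09,0],9.5],[[-70.4,0,-70],[0,1.09,0],9.5],[[-70.4,0,-70],[0,1.09,0],9.5]]'
python3 -c "
from h import *
rel([.6587,-.2492,.14],13.2)
S=Cam(pickle.load(open('side0.pkl','rb')))
for z in(.045,.125):print(S.proj([.42,.1275,z]))"
```

```text
time: 1.1
tool_pos: [0.4088, 0.1734, 0.1877]
eef_rot: [-0.702, -0.082, 0.082, 0.702]
force: [1.1, 0.4, 0.9]
opening: 0.0949
t 1.1 tcp [0.4088 0.1734 0.1877] yaw 13.3 F [1.1 0.4 0.9] op 0.0949 q [0.25 0.23 1.98 0.   0.93 0.02]
shift cm [ 14.6    4.76 -46.87] turn [-0.     0.002  0.   ]
[252.28635564 193.01875685]
[249.39328997 167.83172523]
```

```bash
python3 -m jog '[[[14.6,4.7,-46.9],[0,0,0],9.5],[[14.6,4.7,-46.9],[0,0,0],9.5],[[14.6,4.7,-46.9],[0,0,0],9.5],[[14.6,4.7,-46.9],[0,0,0],9.5],[[14.6,4.7,-46.9],[0,0,0],9.5],[[14.6,4.7,-46.9],[0,0,0],9.5],[[14.6,4.7,-46.9],[0,0,0],9.5],[[14.6,4.7,-46.9],[0,0,0],9.5],[[14.6,4.7,-46.9],[0,0,0],9.5],[[14.6,4.7,-46.9],[0,0,0],9.5],[[14.6,4.7,-46.9],[0,0,0],9.5],[[14.6,4.7,-46.9],[0,0,0],9.5]]' >/dev/null
python3 -c "
from h import *
rel([.6587,-.2492,.005],13.2)"
```

```text
t 2.1 tcp [ 0.6589 -0.2501  0.1397] yaw 13.25 F [-1.   0.2  0.2] op 0.0951 q [-0.46  0.65  1.39  0.    1.1  -0.69]
shift cm [1.000e-02 1.347e+01 8.000e-02] turn [-0.     0.001 -0.   ]
```

```bash
python3 -m jog '[[[0,3,0.1],[0,0,0],9.5],[[0,6,0.1],[0,0,0],9.5],[[0,8.5,0.1],[0,0,0],9.5],[[0,10.5,0.1],[0,0,0],9.5],[[0,12,0.1],[0,0,0],9.5],[[0,13,0.1],[0,0,0],9.5],[[0,13.4,0.1],[0,0,0],9.5],[[0,13.4,0.1],[0,0,0],9.5],[[0,13.4,0.1],[0,0,0],9.5]]'
python3 - <<'E'
from h import *
from bench import viewer
rel([.6587,-.2492,.005],13.2)
a=viewer.snapshot('top')['image'][145:195,360:430,::-1];b=viewer.snapshot('side')['image'][210:285,335:405,::-1]
k=lambda i:cv2.resize(np.clip(i*1.5,0,255).astype('uint8'),None,fx=5.5,fy=5.5,interpolation=cv2.INTER_CUBIC)
A,B=k(a),k(b);cv2.imwrite('pics/g1.png',np.hstack([cv2.copyMakeBorder(A,0,B.shape[0]-A.shape[0],0,0,0),B]))
E
```

```text
time: 2.85
tool_pos: [0.6583, -0.2467, 0.0073]
eef_rot: [0.702, 0.082, -0.082, -0.702]
force: [0.7, -0.7, -0.3]
opening: 0.0951
t 2.85 tcp [ 0.6583 -0.2467  0.0073] yaw 13.3 F [ 0.7 -0.7 -0.3] op 0.0951 q [-0.45  0.79  1.49  0.    0.85 -0.68]
shift cm [-0.02  0.23 -0.26] turn [0.    0.002 0.001]
```

View pics/g1.png

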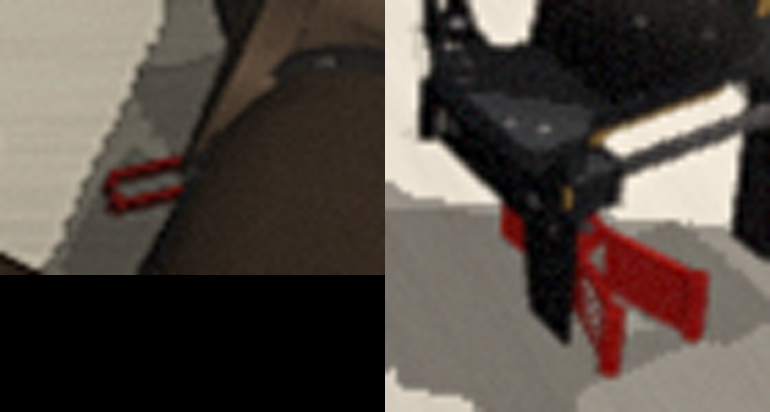

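```bash
python3 -m jog '[[[0,0.1,-0.25],[0,0,0],9.5],[[0,0.1,-0.25],[0,0,0],9.5],[[0,0.1,-0.25],[0,0,0],9.5],[[0,0.1,-0.25],[0,0,0],7],[[0,0.1,-0.25],[0,0,0],6],[[0,0.1,-0.25],[0,0,0],5],[[0,0.1,-0.25],[0,0,0],4],[[0,0.1,-0.25],[0,0,0],3],[[0,0.1,-0.25],[0,0,0],2],[[0,0.1,-0.25],[0,0,0],1],[[0,0.1,-0.25],[0,0,0],0],[[0,0.1,-0.25],[0,0,0],0]]'
python3 -m jog '[[[0,0,0],[0,0,0],0],[[0,0,0],[0,0,0],0],[[0,0,0],[0,0,0],0],[[0,0,0],[0,0,0],0]]'
```

```text
time: 3.95
tool_pos: [0.6585, -0.249, 0.0056]
eef_rot: [-0.702, -0.082, 0.082, 0.702]
force: [0.5, 0.6, 0.1]
opening: 0.0405
time: 4.28
tool_pos: [0.6585, -0.249, 0.0056]
eef_rot: [-0.702, -0.082, 0.082, 0.702]
force: [-0.5, 0.2, 0.5]
opening: 0.0137
```

```bash
python3 -m jog '[[[0,0,0],[0,0,0],0],[[0,0,0],[0,0,0],0],[[0,0,0],[0,0,0],0]]'
cat > look.py <<'E'
from h import *
import sys
from bench import viewer
def run(name,tb,sb,k=5.5):
    t=viewer.snapshot('top');s=viewer.snapshot('side');pickle.dump((t,s),open(name+'.pkl','wb'))
    f=lambda d,x,y,w,h:cv2.resize(np.clip(d['image'][y:y+h,x:x+w,::-1]*1.6,0,255).astype('uint8'),None,fx=k,fy=k,interpolation=cv2.INTER_CUBIC)
    A,B=f(t,*tb),f(s,*sb);H=max(len(A),len(B))
    cv2.imwrite(f'pics/{name}.png',np.hstack([cv2.copyMakeBorder(i,0,H-len(i),0,0,0) for i in(A,B)]))
E
python3 -c "
from look import *
run('g2',(365,150,70,75),(335,210,70,75))"
```

```text
time: 4.53
tool_pos: [0.6585, -0.249, 0.0056]
eef_rot: [-0.702, -0.082, 0.082, 0.702]
force: [0.6, -0.6, 0.9]
opening: 0.0006
```

View pics/g2.png

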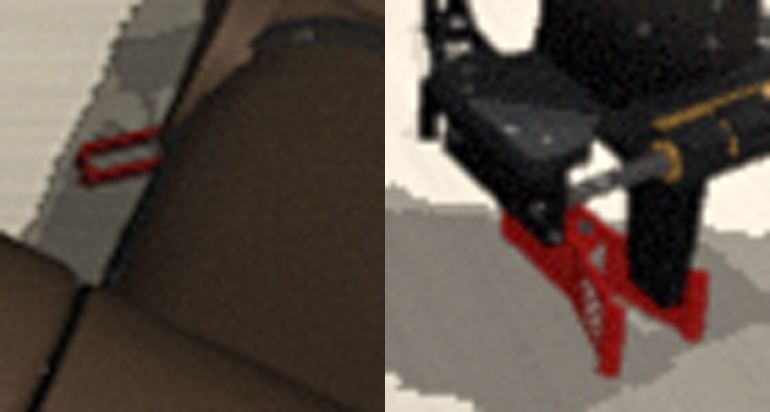

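```bash
python3 - <<'E'
from h import *
np.set_printoptions(precision=4,suppress=True)
t,s=pickle.load(open('g2.pkl','rb'));S=Cam(s)
print(S.proj([.6585,-.249,.0056]),[ (z,S.atz((385.5,265),z)) for z in(0,.0056,.03,.06,.1)])
for z in(0,.0056,.03,.06):print(z,S.atz((437.,0),z)[:0])
im=np.clip(s['image'][190:290,330:430,::-1]*2.2,0,255).astype('uint8')
cv2.imwrite('pics/g3.png',cv2.resize(im,None,fx=6,fy=6,interpolation=cv2.INTER_CUBIC))
E
```

```text
[382.4738 272.0614] [(0, array([ 0.6784, -0.2229,  0.    ])), (0.0056, array([ 0.6752, -0.2288,  0.0056])), (0.03, array([ 0.6611, -0.2545,  0.03  ])), (0.06, array([ 0.6438, -0.2861,  0.06  ])), (0.1, array([ 0.6206, -0.3282,  0.1   ]))]
0 []
0.0056 []
0.03 []
0.06 []
```

View pics/g3.png

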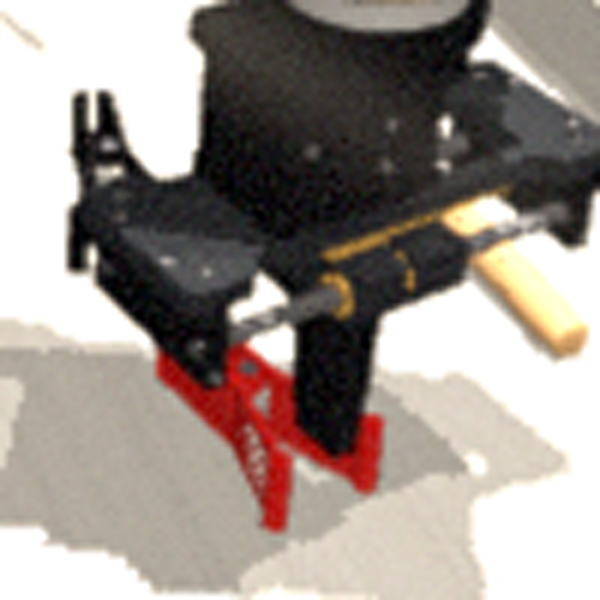

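```bash
python3 - <<'E'
from h import *
np.set_printoptions(precision=4,suppress=True)
t,s=pickle.load(open('g2.pkl','rb'));S=Cam(s)
a=np.radians(13.3);x=np.array([np.cos(a),np.sin(a),0]);n=np.array([-np.sin(a),np.cos(a),0])
for nm,tcp,px in (('open L tip',[.6583,-.2467,.0073],(367.3,271.4)),('closed tip L',[.6585,-.249,.0056],(330+305/6,190+440/6)),('closed tip mid/R',[.6585,-.249,.0056],(330+345/6,190+457/6))):
  for off in (-.01,0,.01):
    r=S.ray(px);p0=np.array(tcp)+off*n;k=(p0-S.o)@n/(r@n);P=S.o+k*r
    print(nm,off,P,'along x',(P-p0)@x)
E
```

```text
open L tip -0.01 [ 0.6123 -0.2678  0.035 ] along x -0.04961516921867938
open L tip 0 [ 0.6178 -0.2563  0.0239] along x -0.04160751743493826
open L tip 0.01 [ 0.6233 -0.2447  0.0127] along x -0.03359986565119706
closed tip L -0.01 [ 0.6452 -0.2624  0.045 ] along x -0.016058028124881413
closed tip L 0 [ 0.6514 -0.2507  0.034 ] along x -0.00731823602859311
closed tip L 0.01 [ 0.6576 -0.2389  0.023 ] along x 0.0014215560676951854
closed tip mid/R -0.01 [ 0.6644 -0.2579  0.0286] along x 0.003740496331900758
closed tip mid/R 0 [ 0.671  -0.246   0.0173] along x 0.01289382696208248
closed tip mid/R 0.01 [ 0.6777 -0.2342  0.0059] along x 0.022047157592264173
```

```bash
python3 -m jog '[[[0,0,0],[0,0,0],9.5],[[0,0,0],[0,0,0],9.5],[[0,0,0],[0,0,0],9.5],[[0,0,0],[0,0,0],9.5],[[0,0,0],[0,0,0],9.5],[[0,0,0],[0,0,0],9.5],[[0,0,0],[0,0,0],9.5],[[0,0,0],[0,0,0],9.5],[[0,0,0],[0,0,0],9.5],[[0,0,0],[0,0,0],9.5],[[0,0,0],[0,0,0],9.5],[[0,0,0],[0,0,0],9.5]]'
python3 -m jog '[[[0,0.5,0],[0,0,0],9.5],[[0,1,0],[0,0,0],9.5],[[0,1.4,0],[0,0,0],9.5],[[0,1.6,0],[0,0,0],9.5],[[0,1.6,0],[0,0,0],9.5]]'
python3 -c "
from look import *
run('g4',(365,150,10,75),(330,195,110,90),7)"
```

```text
time: 5.63
tool_pos: [0.6586, -0.249, 0.0056]
eef_rot: [-0.702, -0.082, 0.082, 0.702]
force: [-0.3, -0.2, -1.0]
opening: 0.075
time: 6.05
tool_pos: [0.6582, -0.2488, -0.0113]
eef_rot: [-0.702, -0.081, 0.082, 0.703]
force: [0.6, 0.1, -1.1]
opening: 0.0949
```

View pics/g4.png

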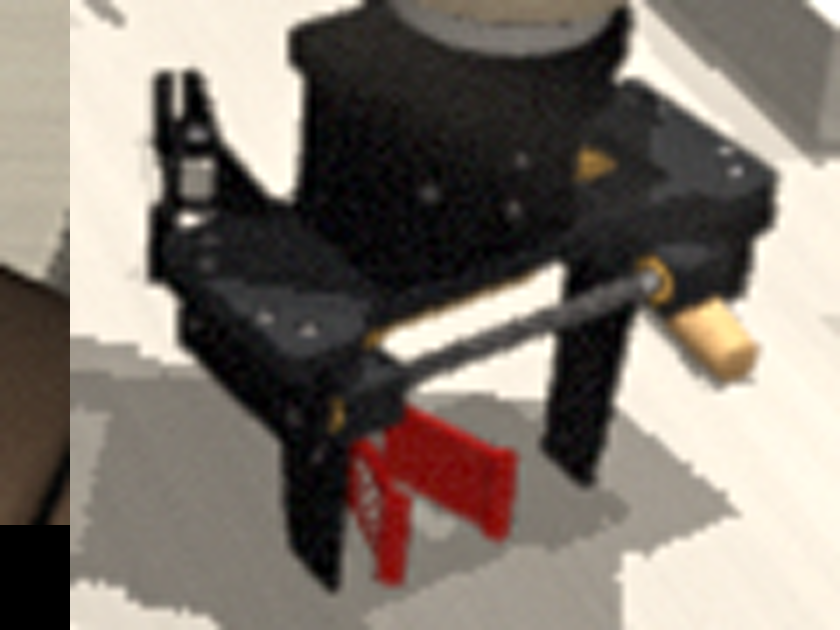

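```bash
python3 - <<'E'
from h import *
from scipy.optimize import least_squares
np.set_printoptions(precision=4,suppress=True)
t,s=pickle.load(open('g4.pkl','rb'));S=Cam(s)
a=np.radians(13.3);x=np.array([np.cos(a),np.sin(a),0]);n=np.array([-np.sin(a),np.cos(a),0]);u=np.array([0,0,1])
c=np.array([.6582,-.2488,0]);q=lambda p,o=70:np.array([330+(p[0]-o)/7-.43,195+p[1]/7-.43])
L,Rr,Lb,Rb=q((335,590)),q((590,485)),q((290,547)),q((545,445))
for th in(.004,.007,.012):
  f=lambda v:np.r_[S.proj(c+x*(v[0]-.0474-th)+n*(v[1]-.01)+u*v[2])-L,S.proj(c+x*(v[0]+.0474)+n*(v[1]-.01)+u*v[2])-Rr,S.proj(c+x*(v[0]-.0474-th)+n*(v[1]+.01)+u*v[2])-Lb,S.proj(c+x*(v[0]+.0474)+n*(v[1]+.01)+u*v[2])-Rb]
  r=least_squares(f,[0,0,.01]);print(th,'x,n,z',r.x,'res',r.fun)
E
```

```text
0.004 x,n,z [-0.0091 -0.013   0.0314] res [-0.4901 -0.1242 -0.219  -0.4794  0.4241  0.4188  0.3023  0.1812]
0.007 x,n,z [0.0048 0.001  0.0155] res [-0.5852 -0.1964 -0.2848 -0.5583  0.4866  0.5061  0.4049  0.2467]
0.012 x,n,z [ 0.0281  0.0244 -0.011 ] res [-0.7303 -0.3094 -0.3892 -0.6798  0.5856  0.6405  0.5615  0.3491]
```

```bash
python3 -m jog '[[[0,0.4,0],[0,0,0],9.5],[[0,0.8,0],[0,0,0],9.5],[[0,0.8,0],[0,0,0],9.5]]'; python3 -m jog '[[[0,0.2,0],[0,0,0],9.5],[[0,0.2,0],[0,0,0],9.5]]';python3 -m jog '[[[0,0.2,0],[0,0,0],9.5],[[0,0.2,0],[0,0,0],9.5]]'
```

```text
time: 6.4
tool_pos: [0.6582, -0.2488, -0.0193]
eef_rot: [-0.702, -0.082, 0.082, 0.703]
force: [-0.9, -0.1, -0.4]
opening: 0.0951
time: 6.57
tool_pos: [0.6584, -0.2489, -0.0208]
eef_rot: [-0.702, -0.082, 0.082, 0.702]
force: [-0.6, 0.2, -0.6]
opening: 0.0953
time: 6.73
tool_pos: [0.6585, -0.2489, -0.0226]
eef_rot: [-0.702, -0.082, 0.082, 0.702]
force: [-0.6, -0.0, 0.5]
opening: 0.0952
```

```bash
python3 -m jog '[[[0,0,0],[0,0,0],7],[[0,0,0],[0,0,0],6],[[0,0,0],[0,0,0],5],[[0,0,0],[0,0,0],4],[[0,0,0],[0,0,0],3],[[0,0,0],[0,0,0],2],[[0,0,0],[0,0,0],1],[[0,0,0],[0,0,0],0],[[0,0,0],[0,0,0],0],[[0,0,0],[0,0,0],0],[[0,0,0],[0,0,0],0],[[0,0,0],[0,0,0],0]]'
python3 -m jog '[[[0,0,0],[0,0,0],0],[[0,0,0],[0,0,0],0],[[0,0,0],[0,0,0],0],[[0,0,0],[0,0,0],0]]'
```

```text
time: 7.73
tool_pos: [0.6585, -0.249, -0.0224]
eef_rot: [-0.702, -0.082, 0.082, 0.702]
force: [-0.6, -0.7, -0.3]
opening: 0.023
time: 8.07
tool_pos: [0.6585, -0.249, -0.0224]
eef_rot: [-0.702, -0.082, 0.082, 0.702]
force: [-0.3, -0.4, 0.8]
opening: 0.0225
```

```bash
python3 -m jog '[[[0,-0.5,0],[0,0,0],0],[[0,-1.5,0],[0,0,0],0],[[0,-3,0],[0,0,0],0],[[0,-4.5,0],[0,0,0],0],[[0,-6,0],[0,0,0],0],[[0,-7,0],[0,0,0],0],[[0,-7.4,0],[0,0,0],0],[[0,-7.5,0],[0,0,0],0],[[0,-7.5,0],[0,0,0],0]]'
python3 -c "
from look import *
rel([.41,-.05,.053],0)
run('g5',(355,150,70,75),(325,180,80,90),5.5)"
```

```text
time: 8.82
tool_pos: [0.6584, -0.2489, 0.0525]
eef_rot: [-0.702, -0.082, 0.082, 0.702]
force: [-0.4, -0.8, -0.3]
opening: 0.0231
t 8.8167 tcp [ 0.6584 -0.2489  0.0525] yaw 13.3 F [-0.4 -0.8 -0.3] op 0.0231 q [-0.46  0.74  1.47  0.    0.94 -0.69]
shift cm [-19.6   -0.04  25.07] turn [-0.     0.232 -0.   ]
```

View pics/g5.png

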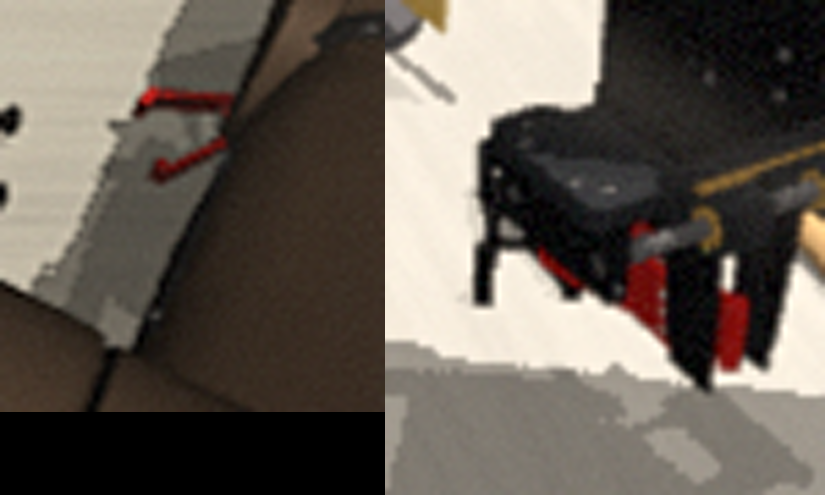

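```bash
python3 - <<'E'
from h import *
np.set_printoptions(precision=4,suppress=True)
t,s=pickle.load(open('g5.pkl','rb'));T=Cam(t);S=Cam(s)
p=lambda x,y:(355+x/5.5-.4,150+y/5.5-.4)
for z in(.09,.107):
  a,b=T.atz(p(150,100),z),T.atz(p(158,172),z);m=(a+b)/2;d=m[:2]-[.6587,-.2492]
  print(z,a,b,'gap',np.linalg.norm(a-b),'mid',m,'len',np.linalg.norm(d),'yaw',np.degrees(np.arctan2(d[1],d[0])),'perp yaw',np.degrees(np.arctan2(*(a-b)[[1,0]]))+90)
# height: side view, bead bottom right / tip
q=lambda x,y:(325+(x-385)/5.5-.4,180+y/5.5-.4)
r=S.ray(q(733,370));y=-.254;print('bead bottom',S.o+r*(y-S.o[1])/r[1]); 
r=S.ray(q(735,292));print('bead top',S.o+r*(y-S.o[1])/r[1])
E
```

```text
0.09 [ 0.6573 -0.1548  0.09  ] [ 0.6201 -0.1582  0.09  ] gap 0.03729537531677373 mid [ 0.6387 -0.1565  0.09  ] len 0.0948587137656076 yaw 102.17961472595482 perp yaw 95.17175672208613
0.107 [ 0.6536 -0.1526  0.107 ] [ 0.617 -0.156  0.107] gap 0.03679119685526825 mid [ 0.6353 -0.1543  0.107 ] len 0.09773979223832806 yaw 103.8506966366967 perp yaw 95.17175672208613
bead bottom [ 0.6623 -0.254   0.0794]
bead top [ 0.6596 -0.254   0.117 ]
```

```bash
python3 -c "
from h import *
rel([.412,-.008,.0525],-10)"
```

```text
t 8.9167 tcp [ 0.6582 -0.2488  0.0518] yaw 13.29 F [ 0.4 -0.3 -0.8] op 0.0225 q [-0.46  0.74  1.47  0.    0.94 -0.69]
shift cm [-18.42  -0.03  29.1 ] turn [-0.001  0.407 -0.001]
```

```bash
python3 -m jog '[[[-0.5,0,0.7],[0,0.01,0],0],[[-1.3,0,2],[0,0.03,0],0],[[-2.2,0,3.4],[0,0.05,0],0],[[-3.1,0,4.8],[0,0.07,0],0],[[-4,0,6.3],[0,0.09,0],0],[[-4.9,0,7.7],[0,0.11,0],0],[[-5.8,0,9.1],[0,0.13,0],0],[[-6.7,0,10.6],[0,0.15,0],0],[[-7.6,0,12],[0,0.17,0],0],[[-8.4,0,13.2],[0,0.185,0],0],[[-9,0,14.1],[0,0.195,0],0],[[-9.2,0,14.5],[0,0.2,0],0]]'
python3 -c "
from h import *
rel([.412,-.008,.0525],-10)"
```

```text
time: 9.92
tool_pos: [0.5342, -0.1279, 0.0524]
eef_rot: [-0.707, -0.011, 0.012, 0.707]
force: [1.0, 0.4, -0.8]
opening: 0.0227
t 9.9167 tcp [ 0.5342 -0.1279  0.0524] yaw 1.82 F [ 1.   0.4 -0.8] op 0.0227 q [-0.36  0.56  1.88  0.    0.7  -0.39]
shift cm [-1.183e+01  1.000e-02  1.237e+01] turn [-0.     0.206 -0.001]
```

```bash
python3 -m jog '[[[-0.4,0,0.4],[0,0.01,0],0],[[-1.2,0,1.2],[0,0.02,0],0],[[-2.2,0,2.3],[0,0.04,0],0],[[-3.4,0,3.6],[0,0.06,0],0],[[-4.6,0,4.8],[0,0.08,0],0],[[-5.8,0,6.1],[0,0.1,0],0],[[-7,0,7.3],[0,0.12,0],0],[[-8.2,0,8.6],[0,0.14,0],0],[[-9.4,0,9.8],[0,0.16,0],0],[[-10.5,0,11],[0,0.18,0],0],[[-11.4,0,11.9],[0,0.2,0],0],[[-11.8,0,12.4],[0,0.206,0],0]]'
python3 -m jog '[[[0,0,0],[0,0,0],0],[[0,0,0],[0,0,0],0]]' >/dev/null
python3 -c "
from look import *
rel([.4075,.0505,.0525],-10)
run('g6',(230,215,115,75),(215,140,100,95),3.7)"
```

```text
time: 10.92
tool_pos: [0.4124, -0.008, 0.0526]
eef_rot: [-0.704, 0.062, -0.062, 0.704]
force: [0.6, -0.1, -0.9]
opening: 0.0227
t 11.0833 tcp [ 0.4143 -0.0089  0.0527] yaw -9.93 F [ 1.  -0.1 -0.2] op 0.0227 q [-0.18  0.43  2.2   0.    0.51 -0.01]
shift cm [-1.69  0.02  5.74] turn [-0.     0.001  0.001]
```

View pics/g6.png

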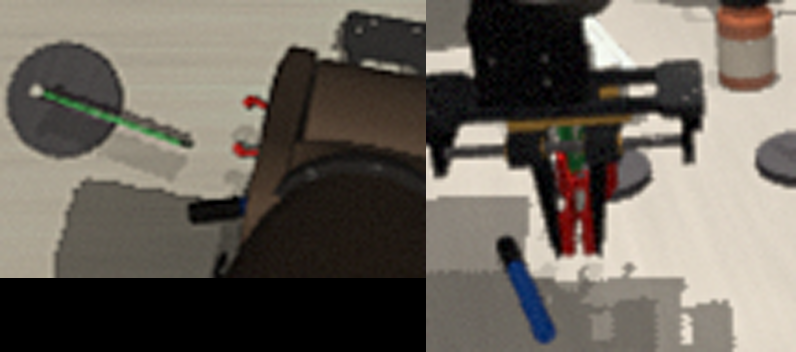

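```bash
python3 - <<'E'
from h import *
np.set_printoptions(precision=4,suppress=True)
t,s=pickle.load(open('g6.pkl','rb'));T=Cam(t)
im=t['image'][235:262,285:308].astype(int);m=(im[...,0]>1.7*im[...,1])&(im[...,0]>40)
P=np.argwhere(m)[:,::-1]+[285,235]
for lo,hi in((0,248),(248,300)):
    q=P[(P[:,1]>=lo)&(P[:,1]<hi)];print(q[np.argsort(q[:,0])][:8].tolist())
print('proj edge top',T.proj([.42,.1275,.125]),'px edge',T.atz((281,253.3),.125),'post',T.atz((239.4,239.1),.128))
e=np.array([.42,.1275]);d=np.array([.337,.941]);d/=np.linalg.norm(d);n=np.array([d[1],-d[0]])
for z in(.091,.107):
    a,b=T.atz((297,242),z)[:2],T.atz((294.2,255),z)[:2];mid=(a+b)/2;v=a-b
    print(z,a,b,np.linalg.norm(v),'mid',mid,'card frame',(mid-e)@n,(mid-e)@d,'a',(a-e)@n,(a-e)@d,'b',(b-e)@n,(b-e)@d,'perp yaw',np.degrees(np.arctan2(v[1],v[0]))+90,'from grip',mid-[.4143,-.0089],np.degrees(np.arctan2(*(mid-[.4143,-.0089])[::-1])),np.linalg.norm(mid-[.4143,-.0089]))
E
```

```text
[[296, 242], [296, 243], [297, 242], [297, 241], [297, 243], [298, 241], [298, 242], [299, 241]]
[[293, 254], [293, 255], [294, 254], [294, 255], [294, 256], [295, 254], [295, 256], [295, 255]]
proj edge top [278.4625 253.1226] px edge [0.4195 0.1208 0.125 ] post [0.4571 0.231  0.128 ]
0.091 [0.4509 0.0808] [0.4157 0.0881] 0.03597972868643267 mid [0.4333 0.0844] card frame 0.027064293583470383 -0.03604687112270915 a 0.04488432064682771 -0.033580729490819784 b 0.009244266520113002 -0.03851301275459853 perp yaw 78.17525455096767 from grip [0.019  0.0933] 78.47875256353163 0.09525815310534326
0.107 [0.4501 0.0798] [0.4154 0.0871] 0.035521582850469864 mid [0.4328 0.0834] card frame 0.026868048015574506 -0.03720026507503711 a 0.044461164774327475 -0.03476552591784096 b 0.009274931256821542 -0.039635004232233276 perp yaw 78.17525455096765 from grip [0.0185 0.0923] 78.69687806930189 0.09414511547507445
```

```bash
python3 -m jog '[[[-0.2,0,0.3],[0,0,0],0],[[-0.6,0,0.8],[0,0,0],0],[[-0.9,0,1.4],[0,0,0],0],[[-1.1,0,2],[0,0,0],0],[[-1.2,0,2.6],[0,0,0],0],[[-1.3,0,3.2],[0,0,0],0],[[-1.4,0,3.8],[0,0,0],0],[[-1.5,0,4.4],[0,0,0],0],[[-1.6,0,5],[0,0,0],0],[[-1.7,0,5.4],[0,0,0],0],[[-1.8,0,5.6],[0,0,0],0],[[-1.8,0,5.7],[0,0,0],0]]'
python3 -m jog '[[[0,0,0],[0,0,0],0],[[0,0,0],[0,0,0],0],[[0,0,0],[0,0,0],0]]' >/dev/null
python3 -c "
from look import *
rel([.4063,.0501,.0525],-10)
run('g7',(230,215,70,60),(225,130,70,75),5.7)"
```

```text
time: 12.18
tool_pos: [0.4057, 0.0508, 0.0526]
eef_rot: [-0.704, 0.061, -0.061, 0.704]
force: [0.1, 0.3, -0.2]
opening: 0.0225
t 12.4333 tcp [0.406  0.0502 0.0526] yaw -9.99 F [-0.5  0.1 -0.9] op 0.0228 q [-0.04  0.42  2.21  0.    0.51  0.14]
shift cm [ 0.04  0.01 -0.  ] turn [-0.  0.  0.]
```

View pics/g7.png

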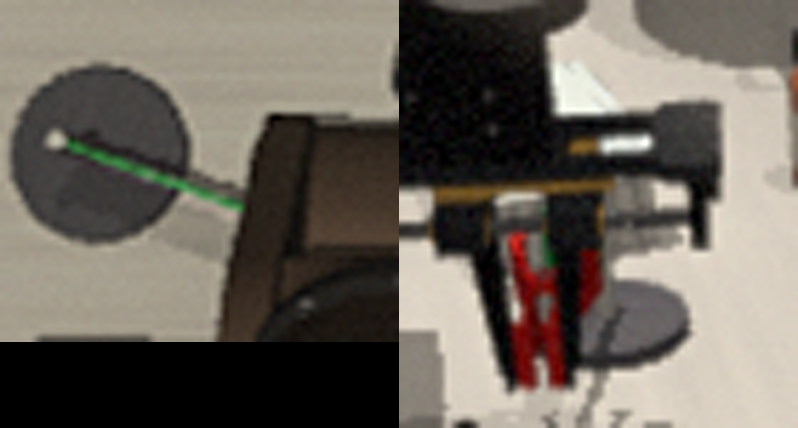

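```bash
python3 - <<'E'
from h import *
np.set_printoptions(precision=4,suppress=True)
t,s=pickle.load(open('g7.pkl','rb'));S=Cam(s);k=8;x0,y0=230,155
im=cv2.resize(np.clip(s['image'][y0:y0+65,x0:x0+70,::-1]*2.,0,255).astype('uint8'),None,fx=k,fy=k,interpolation=cv2.INTER_CUBIC)
g=np.array([.406,.0502]);a=np.radians(79.5);f=np.array([np.cos(a),np.sin(a)]);l=np.array([-f[1],f[0]])
def dot(p,z,c):
    q=(S.proj([*p,z])-[x0,y0]+.5)*k;cv2.circle(im,tuple(int(v) for v in q),3,c,-1)
for z in(.075,.107):
    for sg in(1,-1):
        dot(g+.096*f+sg*.0135*l,z,(255,0,255))   # tips magenta
        dot(g+sg*.006*l,z,(255,255,0))           # beads cyan
for z in(.045,.085,.125):dot([.42,.1275],z,(0,255,255)) # edge yellow
e=np.array([.42,.1275]);d=np.array([.337,.941]);d/=np.linalg.norm(d);n=np.array([d[1],-d[0]])
for sg in(1,-1):
    p=g+.096*f+sg*.0135*l-e;print('tip',sg,p@n,p@d)
for z in (.03,.128):dot([.4571,.231],z,(255,255,255))
cv2.imwrite('pics/g8.png',im)
E
```

```text
tip 1 -0.015799099935768193 0.015110589081834058
tip -1 0.010853281436464898 0.019429219326372683
```

View pics/g8.png

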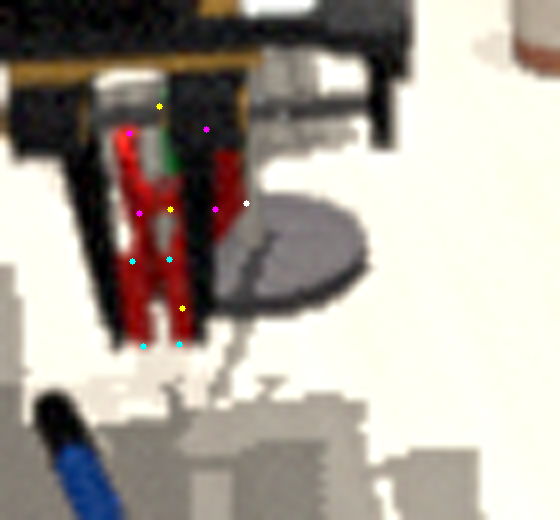

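```bash
python3 -m jog '[[[0,0,0.1],[0,0,0],0],[[0,0,0.2],[0,0,0],0],[[0.05,0,0.3],[0,0,0],0],[[0.05,0,0.3],[0,0,0],0],[[0.05,0,0.3],[0,0,0],0],[[0.05,0,0.3],[0,0,0],0],[[0.05,0,0.3],[0,0,0],0],[[0.05,0,0.3],[0,0,0],0]]'
python3 - <<'E'
from h import *
from bench import viewer,readout,bot
t0=pickle.load(open('top0.pkl','rb'))['image'];t=viewer.snapshot('top')['image']
def c(im,x,y,w,h):
    p=im[y:y+h,x:x+w].astype(int);m=(p[...,1]>1.35*p[...,0])&(p[...,1]>1.35*p[...,2])&(p[...,1]>25);return np.argwhere(m).mean(0).round(2)
print('green card px part visible before/now',c(t0,235,225,32,40),c(t,235,225,32,40))
o=readout.get_obs();print(o['time'],o['tool_pos'],o['force'],o['opening'],abs(o['joint_vel']).max())
bot.job_done()
E
```

```text
time: 13.2
tool_pos: [0.4069, 0.0533, 0.0526]
eef_rot: [-0.704, 0.061, -0.061, 0.704]
force: [0.4, 0.2, -0.9]
opening: 0.0228
green card px part visible before/now [19.22 18.47] [19.25 18.49]
13.25 [0.40687311 0.05325736 0.05261072] [-0.61265239  0.83425887 -0.84739516] 0.022845596558476882 0.0023416638232389955
the job is handed in; nothing more can be done
```

The job is handed in at 13.3 s of the allowed 32 s. The red clip is squeezed open, lifted and held with its jaws straddling the green card's free edge; no verdict was reported.

**Last checks:**
- **Squeeze:** the finger opening is 22.8 mm, which is about the clip's stop (22 mm over the beads), so the jaws should be fully open.
- **Height:** in the side view the clip's middle is at about 91 mm, close to the card's mid-height.
- **Tips past the edge:** I worked these out from the measured tool position, and they match the side picture taken just before the last 3 mm advance. They come to about 18 and 22 mm past the edge, roughly 16 and 10 mm either side of the card's plane.
- **Not seen directly:** the gripper hid the tips from the top camera and most of the right jaw from the side, so I have no direct top view of the final fit.
- **Contact and stand:** forces stayed within noise (about 1 N or less on each axis). The visible part of the green card moved less than 0.1 pixel in the top view.

**What disagreed:** my first squeeze closed on nothing. The reported tool height reads about 26 mm lower than where the fingertips really are. I found this in the side camera, went down further and gripped properly on the second try. The horizontal readings agreed with the cameras to about 2 mm.

The clip's line is about 9° off the card's plane. I chose that to keep the arm inside its minimum reach.

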